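# Put the juice bar's dispensers back in order

### The job

The shaker, sugar pourer, dasher bottle and pepper mill have been washed and stand to drain in the steel wire rack: put all four back into the empty wooden rack, one in each hole, in the same left-to-right order as they stand now (as seen from the robot), because the barista reaches for them without looking. Keep them upright all the way, set each one gently down on the wooden rack's base board without dropping it, and leave them all standing there.

Things in the scene. Friction and masses are not known exactly. Their poses are not given: they have to be found in the camera images.
- shaker: powder shaker: plain steel cylinder 49 mm in diameter, with a wider lid 52 mm in diameter from 72 to 92 mm up and a low perforated dome on top; 101 mm tall in all. Grip the lid's straight side, about 82 mm above the underside. Origin: centre of its underside; z up its axis. Loose, mass 0.1 to 0.3 kg.
- pourer: sugar pourer: clear glass tapering from 54 mm at the foot, empty, with a steel screw cap 47 mm in diameter from 80 to 100 mm up and a short slanting steel spout on top; 120 mm tall in all. Grip the cap, about 90 mm above the underside. Origin: centre of its underside; z up its axis. Loose, mass 0.1 to 0.3 kg.
- dasher: dasher bottle: brown glass 52 mm in diameter with a paper band, sloping shoulders, a narrow neck and a black cap 26 mm in diameter from 94 to 122 mm up; 125 mm tall in all. Grip the cap, about 108 mm above the underside. Origin: centre of its underside; z up its axis. Loose, mass 0.1 to 0.3 kg.
- mill: wooden pepper mill: foot 52 mm in diameter, waist 34 mm, separate turned head 42 mm in diameter from 83 to 107 mm up with a small steel knob on top; 125 mm tall in all. Grip the head, about 96 mm above the underside. Origin: centre of its underside; z up its axis. Loose, mass 0.1 to 0.3 kg.
- shaker_dish: low round steel drip dish, 72 mm across, rim 13 mm above its underside, one of four identical ones fixed in a row in the wire rack, in any of its four places; it is the one in which the shaker stands at the start (3 mm floor), so it marks that place in the row after the shaker has gone. Origin: centre of its underside, 12 mm above the counter.
- pourer_dish: low round steel drip dish, 72 mm across, rim 13 mm above its underside, one of four identical ones fixed in a row in the wire rack, in any of its four places; it is the one in which the pourer stands at the start (3 mm floor), so it marks that place in the row after the pourer has gone. Origin: centre of its underside, 12 mm above the counter.
- dasher_dish: low round steel drip dish, 72 mm across, rim 13 mm above its underside, one of four identical ones fixed in a row in the wire rack, in any of its four places; it is the one in which the dasher stands at the start (3 mm floor), so it marks that place in the row after the dasher has gone. Origin: centre of its underside, 12 mm above the counter.
- mill_dish: low round steel drip dish, 72 mm across, rim 13 mm above its underside, one of four identical ones fixed in a row in the wire rack, in any of its four places; it is the one in which the mill stands at the start (3 mm floor), so it marks that place in the row after the mill has gone. Origin: centre of its underside, 12 mm above the counter.
- wire_rack: steel wire rack, 88 x 318 mm, fixed, left or right. The dispensers start in its four dishes, at y = +114, +38, -38, -114 mm (x = 0) from left to right, in any order. Guard wires along both long sides, 41 mm from the middle line, 58 mm high; end handles 78 mm high. Origin: on the counter under its centre; z up, y along the row to the robot's left, x away from it (turned 0.3 rad at most).
- wood_rack: pale wooden rack, 94 x 330 mm, fixed, on the other side, empty: a base board, its top 12 mm above the counter, under a deck (45 to 55 mm up) with four 70 mm holes at y = +114, +38, -38, -114 mm (x = 0). A dispenser stands in a hole, on the board. End cheeks 72 mm high. Origin: on the counter under its centre; z up, y along the row to the robot's left, x away from it (turned 0.3 rad at most).

How it is judged (in metres and radians):
At the end, for the whole second after the job is handed in: Each dispenser stands in the wooden rack's hole with the same place from the left as its dish in the wire rack: within 15 mm of the hole's centre along and across the rack, its underside within 6 mm of the base board's top, upright within 0.1 rad, released and at rest (((y of shaker_dish in the frame of wire_rack between 0.094 and 0.134 m and y of shaker in the frame of wood_rack between 0.099 and 0.129 m) or (y of shaker_dish in the frame of wire_rack between 0.018 and 0.058 m and y of shaker in the frame of wood_rack between 0.023 and 0.053 m) or (y of shaker_dish in the frame of wire_rack between -0.058 and -0.018 m and y of shaker in the frame of wood_rack between -0.053 and -0.023 m) or (y of shaker_dish in the frame of wire_rack between -0.134 and -0.094 m and y of shaker in the frame of wood_rack between -0.129 and -0.099 m)) and x of shaker in the frame of wood_rack between -0.015 and 0.015 m and z of shaker in the frame of wood_rack between 0.006 and 0.018 m and angle between each of shaker, pourer, dasher, mill's own z axis and vertical below 0.1 rad and linear speed of each of shaker, pourer, dasher, mill below 0.02 m/s and angular speed of each of shaker, pourer, dasher, mill below 0.2 rad/s and ((y of pourer_dish in the frame of wire_rack between 0.094 and 0.134 m and y of pourer in the frame of wood_rack between 0.099 and 0.129 m) or (y of pourer_dish in the frame of wire_rack between 0.018 and 0.058 m and y of pourer in the frame of wood_rack between 0.023 and 0.053 m) or (y of pourer_dish in the frame of wire_rack between -0.058 and -0.018 m and y of pourer in the frame of wood_rack between -0.053 and -0.023 m) or (y of pourer_dish in the frame of wire_rack between -0.134 and -0.094 m and y of pourer in the frame of wood_rack between -0.129 and -0.099 m)) and x of pourer in the frame of wood_rack between -0.015 and 0.015 m and z of pourer in the frame of wood_rack between 0.006 and 0.018 m and ((y of dasher_dish in the frame of wire_rack between 0.094 and 0.134 m and y of dasher in the frame of wood_rack between 0.099 and 0.129 m) or (y of dasher_dish in the frame of wire_rack between 0.018 and 0.058 m and y of dasher in the frame of wood_rack between 0.023 and 0.053 m) or (y of dasher_dish in the frame of wire_rack between -0.058 and -0.018 m and y of dasher in the frame of wood_rack between -0.053 and -0.023 m) or (y of dasher_dish in the frame of wire_rack between -0.134 and -0.094 m and y of dasher in the frame of wood_rack between -0.129 and -0.099 m)) and x of dasher in the frame of wood_rack between -0.015 and 0.015 m and z of dasher in the frame of wood_rack between 0.006 and 0.018 m and ((y of mill_dish in the frame of wire_rack between 0.094 and 0.134 m and y of mill in the frame of wood_rack between 0.099 and 0.129 m) or (y of mill_dish in the frame of wire_rack between 0.018 and 0.058 m and y of mill in the frame of wood_rack between 0.023 and 0.053 m) or (y of mill_dish in the frame of wire_rack between -0.058 and -0.018 m and y of mill in the frame of wood_rack between -0.053 and -0.023 m) or (y of mill_dish in the frame of wire_rack between -0.134 and -0.094 m and y of mill in the frame of wood_rack between -0.129 and -0.099 m)) and x of mill in the frame of wood_rack between -0.015 and 0.015 m and z of mill in the frame of wood_rack between 0.006 and 0.018 m); the robot touches nothing.
It fails at once if a dispenser is tipped more than 35 degrees (angle between any of shaker, pourer, dasher, mill's own z axis and vertical above 0.61 rad).
It fails at once if a dispenser is dropped or slammed into the wooden rack (faster than 0.6 m/s within 25 mm of its base board) ((x of shaker in the frame of wood_rack between -0.03 and 0.03 m and y of shaker in the frame of wood_rack between -0.15 and 0.15 m and z of shaker in the frame of wood_rack below 0.037 m and linear speed of shaker above 0.6 m/s) or (x of pourer in the frame of wood_rack between -0.03 and 0.03 m and y of pourer in the frame of wood_rack between -0.15 and 0.15 m and z of pourer in the frame of wood_rack below 0.037 m and linear speed of pourer above 0.6 m/s) or (x of dasher in the frame of wood_rack between -0.03 and 0.03 m and y of dasher in the frame of wood_rack between -0.15 and 0.15 m and z of dasher in the frame of wood_rack below 0.037 m and linear speed of dasher above 0.6 m/s) or (x of mill in the frame of wood_rack between -0.03 and 0.03 m and y of mill in the frame of wood_rack between -0.15 and 0.15 m and z of mill in the frame of wood_rack below 0.037 m and linear speed of mill above 0.6 m/s)).
It also fails if it takes over 112 s, if anything falls off the work surface, if the arm or the gripper's body presses on something with over 40 N, if the wrist force passes 120 N, or if a joint passes its speed limit or range.

### The arm

A 6-joint arm with a two-finger parallel gripper is mounted at the origin on the work surface. World frame = base frame: x ahead of the robot, y to its left, z up, the work surface at z = 0. Lengths are in mm, angles in degrees, forces in N, time in s.
With the tool pointing down it reaches from about 350 to 850 mm from the base axis. Payload 8.1 kg.
Tool frame: the origin (TCP) lies midway between the tips of the shut fingers; the grasp point (between the pads) lies 19 mm behind it (r.pinch_z is the distance from the TCP to the grasp point, in mm); z points along the fingers, y is the line along which they close (so a half turn about z gives the same grasp; the last joint's range is limited). The gripper opens to 85 mm and grips with 20 to 120 N. Pads are 22 mm wide; open, the fingers measure 114 mm over their backs; the gripper's body (76 mm by 85 mm) begins 54 mm behind the grasp point. The pads swing forward as they close: fully open they stand 13 mm farther back than shut.
Start: joints at [-78.346, 7.471, 85.268, -0, 87.261, -4.893], TCP at [170.901, -575.15, 231.292] pointing down, gripper open.
Joint ranges: [-169.43, 169.43], [-51.17, 129.36], [1.28, 143.12], [-76.62, 256.62], [0, 156.53], [-152.29, 152.29]. Speed limits (degrees/s): [136.94, 136.94, 159.86, 180, 180, 180].

### API

Orientations are given as [roll, pitch, yaw] about the fixed x, y, z axes, in that order (R = Rz(yaw) Ry(pitch) Rx(roll)).
In Python, from bench import sensors, optics, job, r gives the robot as it stands.
- The arm moves only by the tool play_rows, never from a script. Its argument "motion" is a list that holds one entry, the list of rows, each a list of 6 numbers: the shift along the tool's x, y, z in cm, then the turn, a rotation vector about the tool's x, y, z in degrees. In form: [[[x, y, z, ax, ay, az], ...]]. A call has 1 to 5 rows; each row is the pose to reach, as a shift and turn from the pose commanded when the call began, along the tool's axes at that moment; what a row does not reach only later rows make up. A row lasts 1/10 s, in which the tool goes at most 50 mm and 8.59 degrees, less where a joint would pass 70% of its speed; a pose out of reach is approached as far as the arm can. A call with a gripper value outside its range is refused whole. "jaw" is the opening, from 0 (shut) to 1 (fully open), set as the call begins (left out, the last holds). The fingers move at their own pace and stop on an object; "squeeze" is the grip in N (left out, the last holds). Time passes only in rows, so rows that repeat a pose let the fingers close. It gives the time, the measured TCP pose, the force, the opening and the grip force at its end, in the units of the state.
- sensors.sense(): the state, without advancing time (a new reading comes with each control period).
- optics.snapshot(name): name is "scene" or "top" or "wrist"; returns a dict with "pixels" (384x512x3 uint8, red, green, blue), "mtx" (3x3 intrinsics, pixels), "R" (3x3) and "t" (3): a world point X has camera coordinates R X + t; the wrist camera has in their place "T_tool_cam" (4x4, takes a point from camera to tool coordinates, whose origin is the TCP and whose axes are the flange's). Camera axes: x right, y down, z forward; pixel columns grow to the right and rows downward; lengths in mm; the calibration is good to about 2 mm. A picture is of the moment at which its call begins: read the wrist's pose just before it. There is no depth.
- job.hand_in(): hands the job in; it is judged then, once.
The state is a dict: "time": time; "joint_pos": joint angles; "qd": joint speeds; "joint_efforts": joint torques, N m; "tool_pos": TCP position; "tcp_rot": TCP orientation; "ft_force": force on the tool from outside, world axes, zero at the start; "wrist_torque": the same for the moment, N m; "finger_gap": finger opening in mm; "grip_force": force on a finger pad.
Only numpy, scipy, OpenCV 4.12 (cv2) and the standard library are available. Lean on these libraries where they do the work, as an engineer would, in place of code of your own. Each camera call takes 0.05 s, during which the arm holds its last target. There are 200 camera calls.

## Working session

There is one attempt and no reset: what is moved stays moved. The work goes in short steps, Python scripts to look and compute and a tool call to move; the robot and the scene stay as the last step left them, time stands still between calls to the robot, and variables do not carry over. Pictures are saved under pics/ and viewed, at most 14 in all, crops included, and the job is handed in when it is done.

Besides the shell and the picture viewer there is one more tool, called after "Request:" in YAML: its name, and indented under it one key for each argument. play_rows: Moves the arm, as the interface text tells. Its arguments: {"type":"object","properties":{"motion":{"type":"array","items":{"type":"array","items":{"type":"array","items":{"type":"number"}}}},"jaw":{"type":"number"},"squeeze":{"type":"number"}},"required":["motion"]}

```bash
mkdir -p pics
python3 - <<'E'
from bench import sensors, optics, job, r
import cv2,pickle
s=sensors.sense();print(s)
d={}
for n in("scene","top"):
    o=optics.snapshot(n);d[n]=o
    cv2.imwrite(f"pics/{n}0.png",cv2.resize(o["pixels"][:,:,::-1],(800,600),interpolation=cv2.INTER_CUBIC))
    print(n,o["mtx"],o["R"],o["t"])
pickle.dump(d,open("d.pkl","wb"));print(r.pinch_z)
E
```

```text
{'time': 0.0, 'joint_pos': array([-7.83462936e+01,  7.51569501e+00,  8.53298254e+01,  3.75996076e-04,
        8.72621764e+01, -4.89231433e+00]), 'qd': array([-0.05428819,  0.00184808, -0.08879251,  0.02280501, -0.09033619,
       -0.02581052]), 'joint_efforts': array([-3.22299915e-03, -5.69402111e+01, -5.00557351e+01, -5.48654443e-04,
        1.46921701e-02, -1.55060195e-05]), 'tool_pos': array([ 170.78933923, -574.59717656,  230.23308909]), 'tcp_rot': array([-1.79892728e+02, -9.55889694e-03,  1.65459934e+01]), 'ft_force': array([ 0.37064031,  0.68398706, -0.06647051]), 'wrist_torque': array([0.02272421, 0.0258852 , 0.02672842]), 'grip_force': 0.0, 'finger_gap': 85.323162559503}
scene [[379.70221133   0.         254.25662952]
 [  0.         379.70221133 196.34319249]
 [  0.           0.           1.        ]] [[ 0.39073353  0.92046384 -0.00858033]
 [ 0.76791024 -0.33108673 -0.54835704]
 [-0.50758367  0.20767256 -0.83620029]] [-176.80383635 -358.94862995 1206.15933814]
top [[347.35295731   0.         253.78891769]
 [  0.         347.35295731 186.86196277]
 [  0.           0.           1.        ]] [[-0.01194872 -0.99971709 -0.02056643]
 [-0.99475773  0.01397342 -0.10130052]
 [ 0.10155924  0.0192482  -0.99464327]] [ 17.00934061 506.1983647  954.40493128]
18.700000000000003
```

View pics/top0.png

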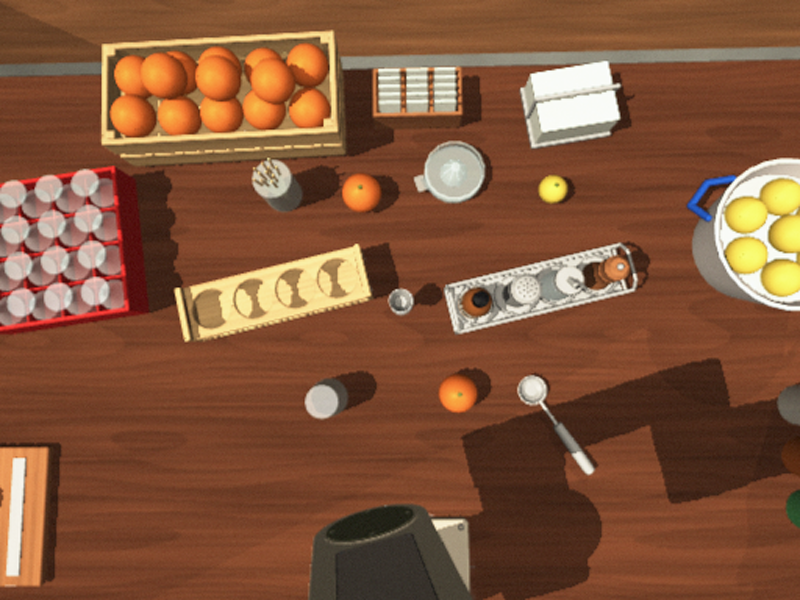

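View pics/scene0.png

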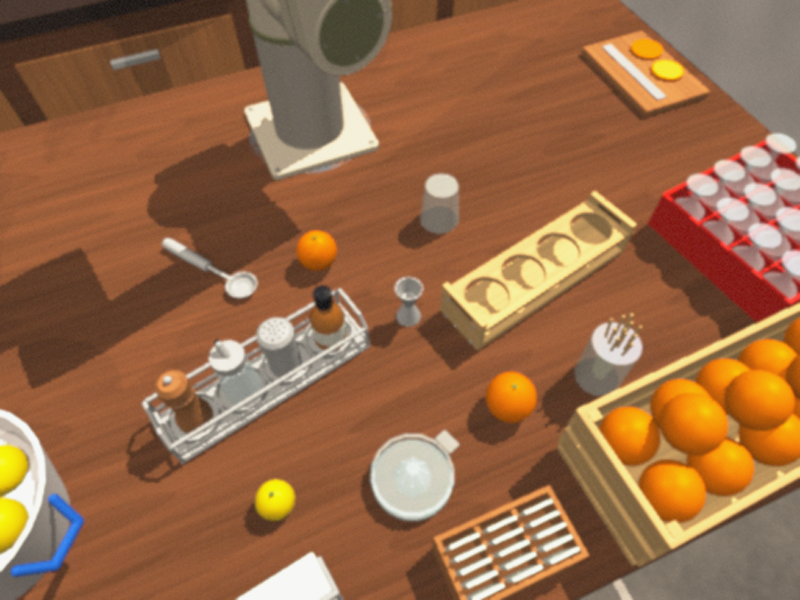

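Run:
```python
import cv2,pickle,numpy as np
d=pickle.load(open("d.pkl","rb"));p=d["top"]["pixels"][:,:,::-1]
f=lambda c,r:cv2.resize(p[r:r+60,c:c+133],None,fx=6,fy=5*0+6,interpolation=cv2.INTER_CUBIC)
cv2.imwrite("pics/w.png",f(110,158)); cv2.imwrite("pics/s.png",f(280,154))
```

```text
(no output)
```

View pics/w.png

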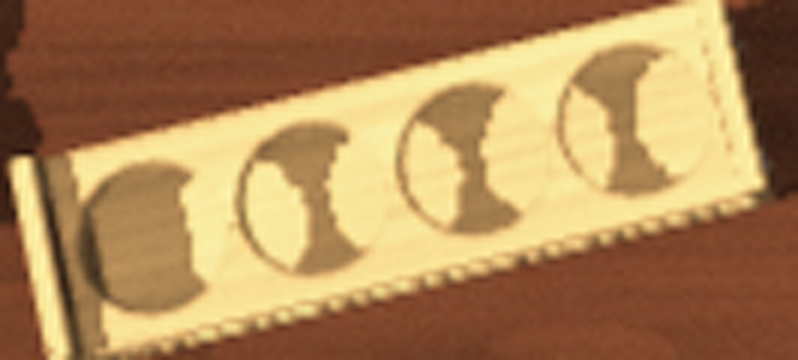

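View pics/s.png

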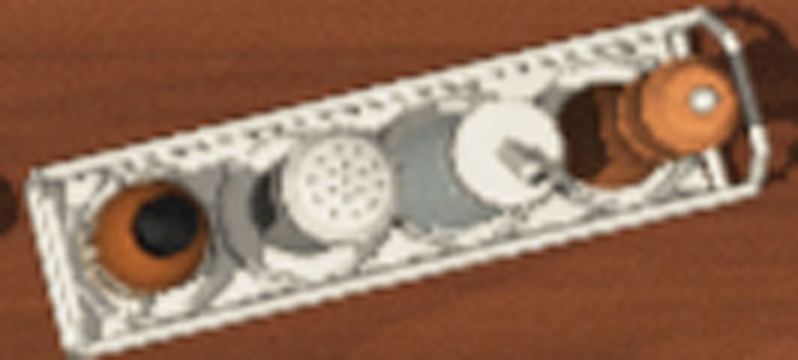

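```bash
cat > h.py <<'E'
import numpy as np,pickle
def ray(o,uv,z):
    d=np.linalg.inv(o["mtx"])@[uv[0],uv[1],1]; R=o["R"];C=-R.T@o["t"]; w=R.T@d
    return C+w*(z-C[2])/w[2]
def fit(P):
    ys=np.array([114,38,-38,-114]);P=np.array(P)[:,:2]
    c=P.mean(0); v=ys@(P-c)/(ys@ys); th=np.arctan2(-v[0],v[1])
    u=np.array([-np.sin(th),np.cos(th)]); res=P-(c+np.outer(ys,u))
    return c,th,np.linalg.norm(v),c+np.outer(ys,u),res
E
python3 - <<'E'
from h import *
d=pickle.load(open("d.pkl","rb"));o=d["top"];np.set_printoptions(precision=1,suppress=True)
q=lambda c,uv:(c[0]+(uv[0]+.5)/6-.5,c[1]+(uv[1]+.5)/6-.5)
W=[ray(o,q((110,158),p),55) for p in[(154,236),(314,198),(473,159),(634,119)]]
S=[ray(o,q((280,154),p),z) for p,z in[((165,225),137),((338,187),107),((509,152),115),((690,105),112)]]
for X in(W,S):
    c,th,sc,pr,res=fit(X);print(np.array(X),c,np.degrees(th),sc);print(pr);print(res)
E
```

```text
[[480.2 336.1  55. ]
 [496.7 262.7  55. ]
 [513.6 189.6  55. ]
 [531.  115.6  55. ]] [505.4 226. ] 12.986673570797599 0.9918767986931568
[[479.8 337.1]
 [496.8 263. ]
 [513.9 189. ]
 [531.  114.9]]
[[ 0.4 -1. ]
 [-0.2 -0.4]
 [-0.3  0.6]
 [ 0.   0.7]]
[[ 482.6 -124.3  137. ]
 [ 500.6 -202.8  107. ]
 [ 513.7 -274.   115. ]
 [ 533.2 -352.7  112. ]] [ 507.5 -238.5] 12.291659098367237 1.018523429104616
[[ 483.2 -127.1]
 [ 499.4 -201.3]
 [ 515.6 -275.6]
 [ 531.8 -349.8]]
[[-0.6  2.8]
 [ 1.2 -1.5]
 [-1.9  1.5]
 [ 1.4 -2.8]]
```

Request:
play_rows:
  motion:
    - [[4.1, -1.1, 0, 0, 0, -8.5], [8.2, -2.2, 0, 0, 0, -17], [12.3, -3.4, 0, 0, 0, -25.5], [16.4, -4.5, 0, 0, 0, -34], [20.5, -5.6, 0, 0, 0, -42.5]]
  jaw: 1
  squeeze: 30

```text
time: 0.6
tool_pos: [352.5, -461.8, 230.8]
tcp_rot: [-180.0, -0.0, 59.4]
ft_force: [0.9, -0.3, -0.7]
finger_gap: 85.7
grip_force: 0.0
```

```bash
cat >> h.py <<'E'
def go(x,y,z,yaw):
    from bench import sensors
    from scipy.spatial.transform import Rotation as Ro
    s=sensors.sense(); R=Ro.from_euler('xyz',s["tcp_rot"],degrees=True)
    sh=R.inv().apply(np.array([x,y,z])-s["tool_pos"])/10
    t=(R.inv()*Ro.from_euler('xyz',[180,0,yaw],degrees=True)).as_rotvec(degrees=True)
    print(round(s["time"],2),s["tool_pos"].round(1),s["tcp_rot"].round(2),"shift cm",sh.round(2),"turn",t.round(2), "F",s["ft_force"].round(1),"gap",round(s["finger_gap"],1))
E
python3 -c "
from h import *
go(532,-351,230,102.6)
from bench import optics; print(optics.snapshot('wrist')['T_tool_cam'].round(3))"
```

```text
0.6 [ 352.5 -461.8  230.8] [-1.7996e+02 -2.0000e-02  5.9380e+01] shift cm [18.67  9.8   0.08] turn [-3.000e-02 -3.000e-02 -4.322e+01] F [ 0.9 -0.3 -0.7] gap 85.7
[[-0.00000e+00 -9.51000e-01 -3.09000e-01  8.05430e+01]
 [ 1.00000e+00 -0.00000e+00  1.00000e-03 -2.01000e-01]
 [-1.00000e-03 -3.09000e-01  9.51000e-01 -1.43174e+02]
 [ 0.00000e+00  0.00000e+00  0.00000e+00  1.00000e+00]]
```

Request:
play_rows:
  motion:
    - [[3.73, 1.96, 0, 0, 0, -8.5], [7.47, 3.92, 0, 0, 0, -17], [11.2, 5.88, 0, 0, 0, -25.5], [14.94, 7.84, 0, 0, 0, -34], [18.67, 9.8, 0, 0, 0, -42.5]]

```text
time: 1.15
tool_pos: [532.5, -352.3, 230.8]
tcp_rot: [-180.0, -0.0, 101.9]
ft_force: [-0.2, 0.5, -0.7]
finger_gap: 85.7
grip_force: 0.0
```

Run:
```python
from h import *
go(532,-351,230,102.6)
from bench import optics,sensors; import cv2
s=sensors.sense();o=optics.snapshot('wrist');pickle.dump((s,o),open("w1.pkl","wb"))
cv2.imwrite("pics/w1.png",cv2.resize(o["pixels"][:,:,::-1],(800,600),interpolation=cv2.INTER_CUBIC))
```

```text
1.15 [ 532.5 -352.3  230.8] [-1.7997e+02 -3.0000e-02  1.0186e+02] shift cm [ 0.14 -0.02  0.08] turn [-0.03 -0.03 -0.74] F [-0.2  0.5 -0.7] gap 85.7
```

View pics/w1.png

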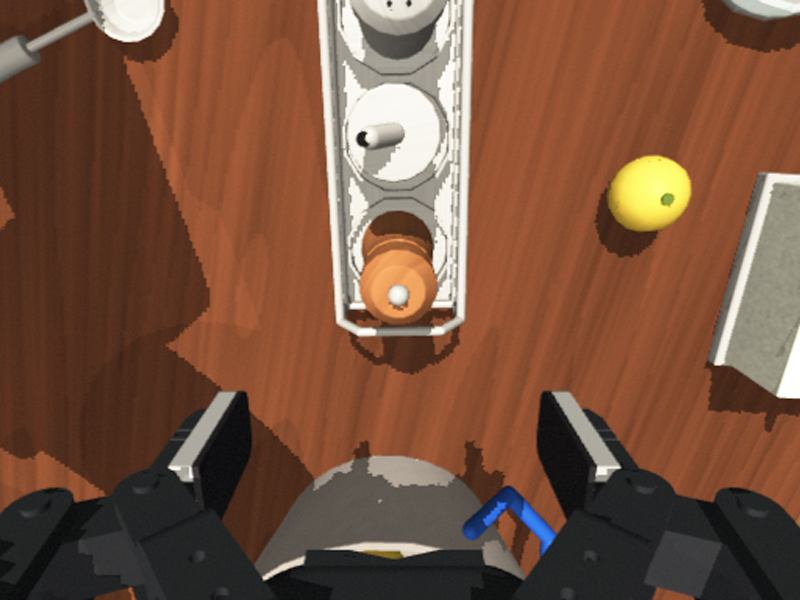

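The wrist view shows the mill with its knob at (398,295) and head centre about (399,288). The pourer cap is centred near (397,132), and the rack is almost parallel to the image columns.

```bash
cat >> h.py <<'E'
def wray(s,o,uv,z,k=1.5625):
    from scipy.spatial.transform import Rotation as Ro
    T=o["T_tool_cam"];R=Ro.from_euler('xyz',s["tcp_rot"],degrees=True).as_matrix()@T[:3,:3]
    C=Ro.from_euler('xyz',s["tcp_rot"],degrees=True).as_matrix()@T[:3,3]+s["tool_pos"]
    uv=((uv[0]+.5)/k-.5,(uv[1]+.5)/k-.5)
    w=R@np.linalg.inv(o["mtx"])@[*uv,1]; return C+w*(z-C[2])/w[2]
E
python3 - <<'E'
from h import *
s,o=pickle.load(open("w1.pkl","rb"))
print(wray(s,o,(398,295),138).round(1),wray(s,o,(399,287),112).round(1),wray(s,o,(397,132),115).round(1))
for y in(150,300):print(wray(s,o,((330+(y-50)*.03),y),58).round(1))
go(532,-351,92,102.6)
E
```

```text
[ 534.2 -346.9  138. ] [ 535.8 -350.3  112. ] [ 518.  -271.6  115. ]
[ 482.3 -289.3   58. ]
[ 501.4 -383.4   58. ]
1.2 [ 537.3 -348.   230.5] [ 1.7984e+02 -1.3000e-01  1.0262e+02] shift cm [-0.21 -0.62 13.85] turn [ 0.16 -0.13  0.02] F [-0.3  4.8  0.3] gap 85.4
```

Request:
play_rows:
  motion:
    - [[0.26, 0.36, 2, 0, 0, -0.7], [0.26, 0.36, 5, 0, 0, -0.7], [0.26, 0.36, 8, 0, 0, -0.7], [0.26, 0.36, 10, 0, 0, -0.7], [0.26, 0.36, 10, 0, 0, -0.7]]

```text
time: 1.7
tool_pos: [531.9, -348.3, 126.4]
tcp_rot: [-179.7, -0.4, 102.2]
ft_force: [0.5, 1.3, 0.6]
finger_gap: 85.1
grip_force: 0.0
```

```bash
python3 -c "
from h import *
go(534.5,-350,89,102.3)"
```

```text
1.7 [ 531.9 -348.3  126.4] [-179.7    -0.36  102.21] shift cm [-0.24  0.24  3.74] turn [-0.3  -0.36 -0.09] F [0.5 1.3 0.6] gap 85.1
```

Request:
play_rows:
  motion:
    - [[0, 0, 1.4, 0, 0, 0], [0, 0, 2.8, 0, 0, 0], [0, 0, 4.0, 0, 0, 0], [0, 0, 4.2, 0, 0, 0], [0, 0, 4.2, 0, 0, 0]]

```text
time: 2.2
tool_pos: [534.2, -349.8, 88.7]
tcp_rot: [-180.0, -0.1, 102.2]
ft_force: [-0.2, -0.4, 0.3]
finger_gap: 85.3
grip_force: 0.0
```

Request:
play_rows:
  motion:
    - [[0, 0, 0, 0, 0, 0], [0, 0, 0, 0, 0, 0], [0, 0, 0, 0, 0, 0], [0, 0, 0, 0, 0, 0], [0, 0, 0, 0, 0, 0]]
  jaw: 0
  squeeze: 30

```text
time: 2.7
tool_pos: [534.9, -350.5, 90.1]
tcp_rot: [180.0, 0.1, 102.2]
ft_force: [-0.9, -0.4, 4.7]
finger_gap: 40.7
grip_force: 30.9
```

Request:
play_rows:
  motion:
    - [[0, 0, 0, 0, 0, 0], [0, 0, 0, 0, 0, 0], [0, 0, 0, 0, 0, 0], [0, 0, 0, 0, 0, 0], [0, 0, 0, 0, 0, 0]]

```text
time: 3.2
tool_pos: [534.9, -350.5, 90.1]
tcp_rot: [180.0, 0.1, 102.2]
ft_force: [-1.6, 0.8, 5.8]
finger_gap: 40.7
grip_force: 31.1
```

Request:
play_rows:
  motion:
    - [[0, 0, -1, 0, 0, 0], [0, 0, -4, 0, 0, 0], [0, 0, -8, 0, 0, 0], [0, 0, -12, 0, 0, 0], [0, 0, -14, 0, 0, 0]]
  squeeze: 40

```text
time: 3.7
tool_pos: [535.6, -350.8, 234.1]
tcp_rot: [179.8, 0.2, 102.3]
ft_force: [0.7, -0.5, -0.9]
finger_gap: 40.8
grip_force: 41.0
```

Request:
play_rows:
  motion:
    - [[1.96, 0.41, 0, 0, 0, 0], [5.38, 1.13, 0, 0, 0, 0], [9.3, 1.95, 0, 0, 0, 0], [13.21, 2.77, 0, 0, 0, 0], [17.12, 3.59, 0, 0, 0, 0]]

```text
time: 4.2
tool_pos: [532.7, -173.6, 229.1]
tcp_rot: [-180.0, -0.0, 102.2]
ft_force: [0.2, 0.3, -0.9]
finger_gap: 40.6
grip_force: 41.0
```

Request:
play_rows:
  motion:
    - [[3.91, 0.82, 0, 0, 0, 0], [7.83, 1.64, 0, 0, 0, 0], [11.74, 2.46, 0, 0, 0, 0], [15.66, 3.28, 0, 0, 0, 0], [19.57, 4.1, 0, 0, 0, 0]]

```text
time: 4.7
tool_pos: [531.2, 26.4, 229.4]
tcp_rot: [-180.0, -0.0, 102.2]
ft_force: [1.3, -0.4, -1.9]
finger_gap: 40.6
grip_force: 41.0
```

Request:
play_rows:
  motion:
    - [[3.42, 0.72, 0, 0, 0, 0], [5.87, 1.23, 0, 0, 0, 0], [7.83, 1.64, 0, 0, 0, 0], [8.81, 1.84, 0, 0, 0, 0], [8.81, 1.84, 0, 0, 0, 0]]

```text
time: 5.2
tool_pos: [530.8, 115.7, 229.2]
tcp_rot: [-180.0, -0.0, 102.3]
ft_force: [-0.8, 0.2, -1.4]
finger_gap: 40.8
grip_force: 41.0
```

Run:
```python
from h import *
go(531,115,87,103)
from bench import optics,sensors; import cv2
s=sensors.sense();o=optics.snapshot('wrist');pickle.dump((s,o),open("w2.pkl","wb"))
cv2.imwrite("pics/w2.png",cv2.resize(o["pixels"][:,:,::-1],(800,600),interpolation=cv2.INTER_CUBIC))
```

```text
5.2 [530.8 115.7 229.2] [-1.7997e+02 -1.0000e-02  1.0235e+02] shift cm [-7.000e-02  1.000e-02  1.422e+01] turn [-0.03 -0.01 -0.65] F [-0.8  0.2 -1.4] gap 40.8
```

View pics/w2.png

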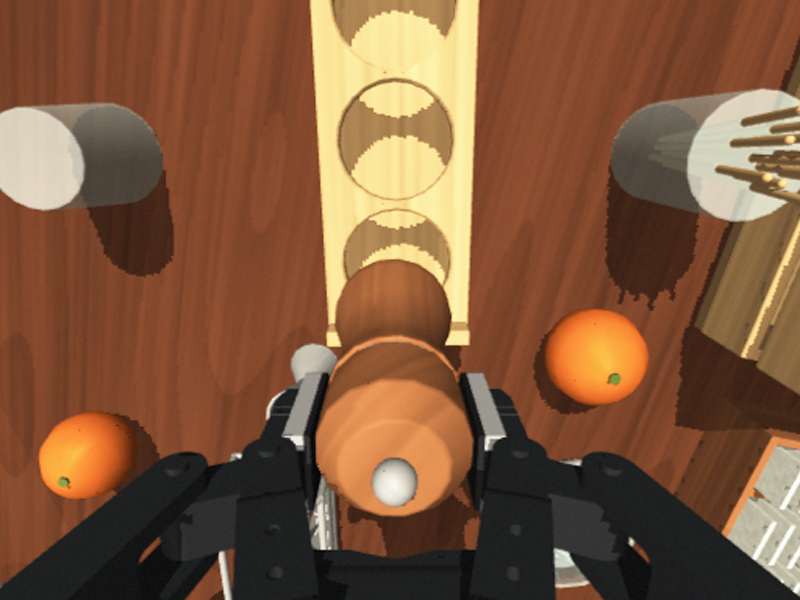

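Hole 3 is centred at (396,138), and hole 4's far rim is at row 210. The mill is held upright, its foot outline spanning columns 337–450 with its far edge at row 260.

Run:
```python
from h import *
s,o=pickle.load(open("w2.pkl","rb"))
np.set_printoptions(precision=1,suppress=True)
print("h3",wray(s,o,(396,138.5),55),"top,bot",wray(s,o,(396,78),55),wray(s,o,(396,199),55))
print("h4top",wray(s,o,(397,210),55), "h4 L R",wray(s,o,(344,262),55),wray(s,o,(450,262),55))
print("foot far,l,r",[wray(s,o,p,161) for p in((393,260),(337,310),(450,310))])
print("knob",wray(s,o,(394,483),278))
```

```text
h3 [516.1 192.8  55. ] top,bot [508.9 225.8  55. ] [523.9 157.4  55. ]
h4top [526.  150.9  55. ] h4 L R [499.4 110.4  55. ] [567.2 125.2  55. ]
foot far,l,r [array([525. , 143.9, 161. ]), array([505.4, 116. , 161. ]), array([555. , 126.8, 161. ])]
knob [530.3 121.2 278. ]
```

Request:
play_rows:
  motion:
    - [[-0.25, 0.2, 1, 0, 0, -0.5], [-0.25, 0.2, 4, 0, 0, -0.5], [-0.25, 0.2, 7, 0, 0, -0.5], [-0.25, 0.2, 9, 0, 0, -0.5], [-0.25, 0.2, 10, 0, 0, -0.5]]

```text
time: 5.75
tool_pos: [532.0, 111.2, 125.9]
tcp_rot: [-179.7, -0.0, 102.7]
ft_force: [-0.8, -0.0, -2.7]
finger_gap: 40.4
grip_force: 41.0
```

Request:
play_rows:
  motion:
    - [[0, 0, 1, 0, 0, 0], [0, 0, 2, 0, 0, 0], [0, 0, 3, 0, 0, 0], [0, 0, 3.7, 0, 0, 0], [0, 0, 4.0, 0, 0, 0]]

```text
time: 6.25
tool_pos: [533.4, 112.7, 88.6]
tcp_rot: [-180.0, -0.0, 102.8]
ft_force: [0.4, 0.1, -2.7]
finger_gap: 40.5
grip_force: 41.0
```

Request:
play_rows:
  motion:
    - [[0, 0, 0.05, 0, 0, 0], [0, 0, 0.1, 0, 0, 0], [0, 0, 0.1, 0, 0, 0], [0, 0, 0.1, 0, 0, 0]]

```text
time: 6.65
tool_pos: [534.0, 112.8, 88.8]
tcp_rot: [180.0, 0.0, 102.8]
ft_force: [0.8, 0.0, -2.0]
finger_gap: 40.6
grip_force: 41.0
```

Request:
play_rows:
  motion:
    - [[0, 0, 0.05, 0, 0, 0], [0, 0, 0.1, 0, 0, 0], [0, 0, 0.15, 0, 0, 0], [0, 0, 0.15, 0, 0, 0], [0, 0, 0.15, 0, 0, 0]]

```text
time: 7.15
tool_pos: [533.8, 112.8, 87.2]
tcp_rot: [180.0, 0.0, 102.7]
ft_force: [-2.6, -0.6, 3.0]
finger_gap: 40.6
grip_force: 41.5
```

Request:
play_rows:
  motion:
    - [[0, 0, 0, 0, 0, 0], [0, 0, 0, 0, 0, 0], [0, 0, 0, 0, 0, 0], [0, 0, 0, 0, 0, 0]]
  jaw: 1

```text
time: 7.55
tool_pos: [533.7, 112.7, 86.7]
tcp_rot: [-180.0, -0.0, 102.7]
ft_force: [-0.0, 0.7, -0.0]
finger_gap: 85.2
grip_force: 0.0
```

Request:
play_rows:
  motion:
    - [[0, 0, -1.5, 0, 0, 0], [0, 0, -4, 0, 0, 0], [0, 0, -7, 0, 0, 0], [0, 0, -10, 0, 0, 0], [0, 0, -13, 0, 0, 0]]

```text
time: 8.05
tool_pos: [533.7, 112.8, 219.3]
tcp_rot: [179.9, 0.0, 102.8]
ft_force: [1.4, 0.9, -0.4]
finger_gap: 85.8
grip_force: 0.0
```

Request:
play_rows:
  motion:
    - [[-3, -0.8, 0, 0, 0, 0], [-7, -1.9, 0, 0, 0, 0], [-11, -3, 0, 0, 0, 0], [-15, -4.1, 0, 0, 0, 0], [-19, -5.2, 0, 0, 0, 0]]

```text
time: 8.55
tool_pos: [524.8, -85.6, 218.3]
tcp_rot: [179.9, 0.0, 102.8]
ft_force: [0.4, 0.1, -0.3]
finger_gap: 85.1
grip_force: 0.0
```

Request:
play_rows:
  motion:
    - [[-4, -1.1, 0, 0, 0, 0], [-8, -2.2, 0, 0, 0, 0], [-12, -3.3, 0, 0, 0, 0], [-15.2, -4.2, 0, 0, 0, 0], [-18.2, -4.92, 0, 0, 0, 0]]

```text
time: 9.05
tool_pos: [516.7, -274.4, 218.2]
tcp_rot: [180.0, 0.1, 102.7]
ft_force: [0.5, 0.9, -0.8]
finger_gap: 85.5
grip_force: 0.0
```

Request:
play_rows:
  motion:
    - [[0, 0, 0, 0, 0, 0], [0, 0, 0, 0, 0, 0]]

```text
time: 9.25
tool_pos: [516.9, -272.9, 217.6]
tcp_rot: [180.0, 0.0, 102.7]
ft_force: [0.0, 0.8, -0.0]
finger_gap: 85.1
grip_force: 0.0
```

Run:
```python
from h import *
go(516.5,-272.5,84,102.3)
from bench import optics,sensors; import cv2
s=sensors.sense();o=optics.snapshot('wrist');t=optics.snapshot('top');pickle.dump((s,o,t),open("w3.pkl","wb"))
a=cv2.resize(o["pixels"][:,:,::-1],None,fx=1.3,fy=1.3,interpolation=cv2.INTER_CUBIC)[:380,:660]
b=cv2.resize(t["pixels"][150:215,105:265,::-1],None,fx=3.3,fy=3.3,interpolation=cv2.INTER_CUBIC)
c=np.zeros((600,670,3),np.uint8);c[:a.shape[0],:a.shape[1]]=a;c[382:382+b.shape[0],:b.shape[1]]=b
cv2.imwrite("pics/w3.png",c)
```

```text
9.25 [ 516.9 -272.9  217.6] [179.97   0.   102.66] shift cm [ 0.05 -0.04 13.36] turn [0.03 0.   0.36] F [ 0.   0.8 -0. ] gap 85.1
```

View pics/w3.png

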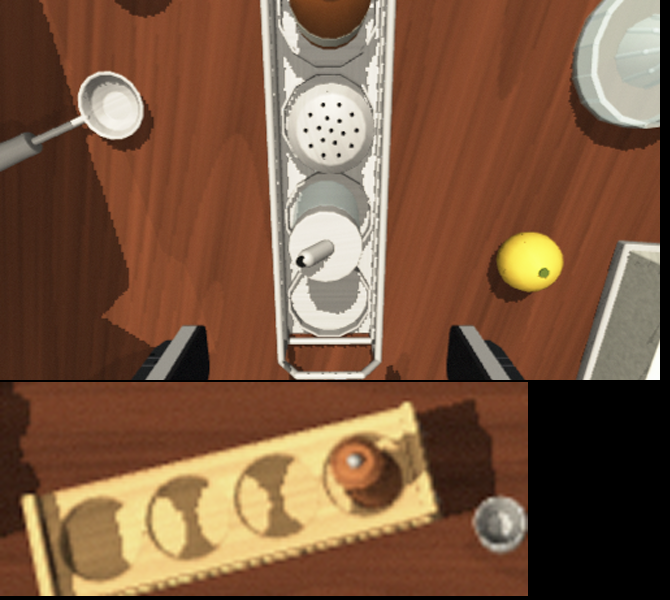

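The mill stands in hole 4 (knob at (354,460)). The pourer cap is centred at (325,245), and the shaker lid at (329,130).

Run:
```python
from h import *
s,o,t=pickle.load(open("w3.pkl","rb"))
print(wray(s,o,(325,245),115,1.3).round(1),wray(s,o,(329,130),107,1.3).round(1))
print(ray(t,(105+354.5/3.3-.5,150+78.5/3.3-.5),135).round(1))
```

```text
[ 515.8 -271.2  115. ] [ 503.2 -203.8  107. ]
[531.1 113.5 135. ]
```

Request:
play_rows:
  motion:
    - [[0.15, -0.05, 2, 0, 0, 0], [0.15, -0.05, 5, 0, 0, 0], [0.15, -0.05, 8, 0, 0, 0], [0.15, -0.05, 10, 0, 0, 0], [0.15, -0.05, 11, 0, 0, 0]]

```text
time: 9.85
tool_pos: [515.3, -269.0, 104.6]
tcp_rot: [-179.9, -0.1, 102.8]
ft_force: [-0.2, 0.1, -0.6]
finger_gap: 85.6
grip_force: 0.0
```

Request:
play_rows:
  motion:
    - [[0, 0, 1, 0, 0, 0], [0, 0, 2, 0, 0, 0], [0, 0, 2.3, 0, 0, 0], [0, 0, 2.3, 0, 0, 0], [0, 0, 2.3, 0, 0, 0]]

```text
time: 10.35
tool_pos: [516.6, -271.4, 84.6]
tcp_rot: [180.0, 0.0, 102.7]
ft_force: [-0.3, 0.3, -0.4]
finger_gap: 85.2
grip_force: 0.0
```

Request:
play_rows:
  motion:
    - [[0, 0, 0, 0, 0, 0], [0, 0, 0, 0, 0, 0], [0, 0, 0, 0, 0, 0], [0, 0, 0, 0, 0, 0], [0, 0, 0, 0, 0, 0]]
  jaw: 0
  squeeze: 40

```text
time: 10.85
tool_pos: [516.4, -271.4, 84.4]
tcp_rot: [180.0, 0.0, 102.7]
ft_force: [-2.3, 0.4, 5.0]
finger_gap: 45.9
grip_force: 41.0
```

Request:
play_rows:
  motion:
    - [[0, 0, 0, 0, 0, 0], [0, 0, 0, 0, 0, 0], [0, 0, 0, 0, 0, 0]]

```text
time: 11.15
tool_pos: [516.4, -271.4, 84.4]
tcp_rot: [180.0, 0.0, 102.7]
ft_force: [-1.6, 0.3, 5.9]
finger_gap: 46.1
grip_force: 41.1
```

Request:
play_rows:
  motion:
    - [[0, 0, -1, 0, 0, 0], [0, 0, -4, 0, 0, 0], [0, 0, -8, 0, 0, 0], [0, 0, -12, 0, 0, 0], [0, 0, -15, 0, 0, 0]]

```text
time: 11.65
tool_pos: [516.5, -271.1, 236.7]
tcp_rot: [179.9, 0.1, 102.8]
ft_force: [-0.2, -0.4, -1.9]
finger_gap: 45.9
grip_force: 41.6
```

Request:
play_rows:
  motion:
    - [[1.95, 0.44, 0, 0, 0, 0], [5.37, 1.21, 0, 0, 0, 0], [9.27, 2.09, 0, 0, 0, 0], [13.17, 2.97, 0, 0, 0, 0], [17.07, 3.85, 0, 0, 0, 0]]

```text
time: 12.15
tool_pos: [514.9, -93.7, 232.2]
tcp_rot: [-179.9, -0.1, 102.7]
ft_force: [0.9, 0.1, -2.0]
finger_gap: 46.1
grip_force: 41.6
```

Request:
play_rows:
  motion:
    - [[3.9, 0.88, 0, 0, 0, 0], [7.8, 1.76, 0, 0, 0, 0], [11.71, 2.64, 0, 0, 0, 0], [15.61, 3.52, 0, 0, 0, 0], [19.51, 4.4, 0, 0, 0, 0]]

```text
time: 12.65
tool_pos: [514.4, 106.2, 232.3]
tcp_rot: [-179.9, -0.0, 102.8]
ft_force: [0.9, -0.4, -2.3]
finger_gap: 45.9
grip_force: 41.6
```

Request:
play_rows:
  motion:
    - [[3.4, 0.77, 0, 0, 0, 0], [5.8, 1.3, 0, 0, 0, 0], [7.6, 1.7, 0, 0, 0, 0], [8.54, 1.92, 0, 0, 0, 0], [8.54, 1.92, 0, 0, 0, 0]]

```text
time: 13.15
tool_pos: [514.8, 192.6, 232.7]
tcp_rot: [-179.9, -0.0, 102.9]
ft_force: [0.4, -0.5, -2.5]
finger_gap: 46.1
grip_force: 41.5
```

Run:
```python
from h import *
go(516.5,191,81.5,103)
from bench import optics,sensors; import cv2
s=sensors.sense();o=optics.snapshot('wrist');pickle.dump((s,o),open("w4.pkl","wb"))
cv2.imwrite("pics/w4.png",cv2.resize(o["pixels"][:,:,::-1],(800,600),interpolation=cv2.INTER_CUBIC))
```

```text
13.15 [514.8 192.6 232.7] [-1.7989e+02 -2.0000e-02  1.0286e+02] shift cm [-0.19  0.16 15.12] turn [-0.11 -0.02 -0.14] F [ 0.4 -0.5 -2.5] gap 46.1
```

View pics/w4.png

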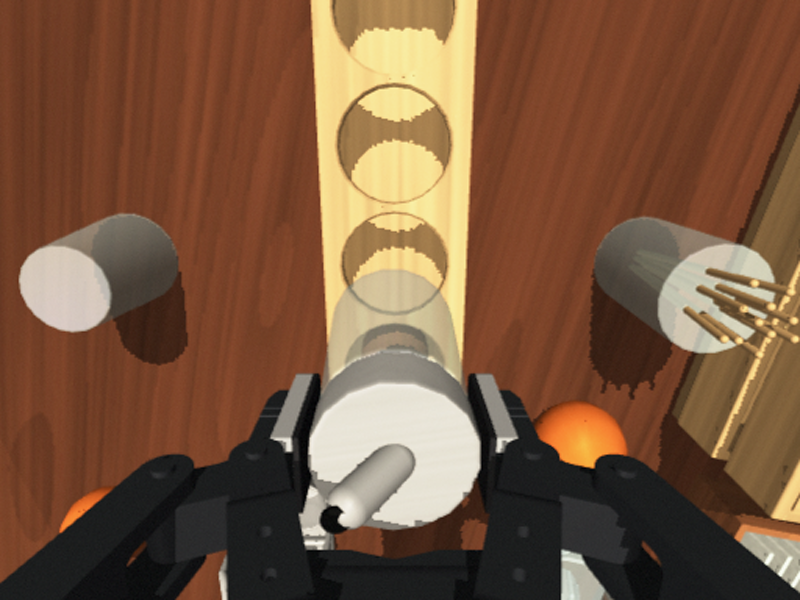

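Hole 3 is centred at (395,262), seen through the glass, and hole 2 at (395,143). The pourer's foot has its far edge at row 270 and spans columns 330–463.

Run:
```python
from h import *
s,o=pickle.load(open("w4.pkl","rb"))
np.set_printoptions(precision=1,suppress=True)
ex=np.array([.975,.222]);ey=np.array([-.222,.975])
h3=[wray(s,o,p,55)[:2] for p in((395,212),(395,313),(342,258),(448,258))]
print("h3",sum(h3)/4,np.linalg.norm(h3[0]-h3[1]),np.linalg.norm(h3[2]-h3[3]))
h2=[wray(s,o,p,55)[:2] for p in((395,83),(395,203))];print("h2",sum(h2)/2)
f=wray(s,o,(396,270),167)[:2]-27*ey;print("foot",f,"cap",wray(s,o,(396,440),267))
print("off",[(f-sum(h3)/4)@e for e in(ex,ey)],"tcp off",[(s["tool_pos"][:2]-sum(h3)/4)@e for e in(ex,ey)])
```

```text
h3 [515.8 194.1] 68.76980986264603 69.92709547799866
h2 [499.5 265.6]
foot [516.8 190.9] cap [514.5 199.7 267. ]
off [np.float64(0.21661754223541643), np.float64(-3.3630828558182517)] tcp off [np.float64(-1.3529536889224305), np.float64(-1.3016457672039894)]
```

Request:
play_rows:
  motion:
    - [[0.15, 0, 1, 0, 0, -0.3], [0.15, 0, 4, 0, 0, -0.3], [0.15, 0, 7, 0, 0, -0.3], [0.15, 0, 10, 0, 0, -0.3], [0.15, 0, 11, 0, 0, -0.3]]

```text
time: 13.7
tool_pos: [512.8, 191.1, 119.2]
tcp_rot: [-179.6, 0.0, 103.0]
ft_force: [-1.0, -0.3, -2.3]
finger_gap: 46.3
grip_force: 41.6
```

Request:
play_rows:
  motion:
    - [[0, 0, 1, 0, 0, 0], [0, 0, 2, 0, 0, 0], [0, 0, 3, 0, 0, 0], [0, 0, 3.7, 0, 0, 0], [0, 0, 4.0, 0, 0, 0]]

```text
time: 14.2
tool_pos: [515.4, 192.9, 83.3]
tcp_rot: [-180.0, -0.0, 103.0]
ft_force: [0.4, 0.4, -2.4]
finger_gap: 46.0
grip_force: 41.6
```

Request:
play_rows:
  motion:
    - [[0, 0, 0.05, 0, 0, 0], [0, 0, 0.1, 0, 0, 0], [0, 0, 0.15, 0, 0, 0], [0, 0, 0.2, 0, 0, 0], [0, 0, 0.2, 0, 0, 0]]

```text
time: 14.7
tool_pos: [515.6, 192.9, 82.0]
tcp_rot: [180.0, -0.0, 103.0]
ft_force: [0.3, -0.2, -3.1]
finger_gap: 45.6
grip_force: 41.6
```

Request:
play_rows:
  motion:
    - [[0, 0, 0.05, 0, 0, 0], [0, 0, 0.1, 0, 0, 0], [0, 0, 0.1, 0, 0, 0], [0, 0, 0.1, 0, 0, 0]]

```text
time: 15.1
tool_pos: [515.7, 193.0, 81.4]
tcp_rot: [180.0, -0.0, 103.0]
ft_force: [-3.1, -0.8, 5.9]
finger_gap: 45.8
grip_force: 42.5
```

Request:
play_rows:
  motion:
    - [[0, 0, 0, 0, 0, 0], [0, 0, 0, 0, 0, 0], [0, 0, 0, 0, 0, 0], [0, 0, 0, 0, 0, 0]]
  jaw: 1

```text
time: 15.5
tool_pos: [515.5, 192.9, 80.7]
tcp_rot: [-180.0, -0.0, 103.0]
ft_force: [-0.3, 0.8, -0.1]
finger_gap: 85.5
grip_force: 0.0
```

Request:
play_rows:
  motion:
    - [[0, 0, -1.5, 0, 0, 0], [0, 0, -4, 0, 0, 0], [0, 0, -7, 0, 0, 0], [0, 0, -10, 0, 0, 0], [0, 0, -13, 0, 0, 0]]

```text
time: 16.0
tool_pos: [515.5, 192.9, 213.3]
tcp_rot: [179.9, -0.0, 103.0]
ft_force: [0.6, -0.1, -0.8]
finger_gap: 85.5
grip_force: 0.0
```

Request:
play_rows:
  motion:
    - [[-3, -0.8, 0, 0, 0, 0], [-7, -1.9, 0, 0, 0, 0], [-11, -2.9, 0, 0, 0, 0], [-15, -4, 0, 0, 0, 0], [-19, -5.1, 0, 0, 0, 0]]

```text
time: 16.5
tool_pos: [508.7, -5.2, 212.3]
tcp_rot: [179.9, 0.0, 103.1]
ft_force: [1.2, 0.5, -1.1]
finger_gap: 85.4
grip_force: 0.0
```

Request:
play_rows:
  motion:
    - [[-4, -1.1, 0, 0, 0, 0], [-8, -2.2, 0, 0, 0, 0], [-12, -3.2, 0, 0, 0, 0], [-16, -4.2, 0, 0, 0, 0], [-19.3, -5.1, 0, 0, 0, 0]]

```text
time: 17.0
tool_pos: [502.4, -205.6, 212.3]
tcp_rot: [179.9, 0.1, 103.0]
ft_force: [0.7, 0.1, 0.5]
finger_gap: 85.5
grip_force: 0.0
```

Request:
play_rows:
  motion:
    - [[0, 0, 0, 0, 0, 0], [0, 0, 0, 0, 0, 0]]

```text
time: 17.2
tool_pos: [502.6, -203.8, 211.7]
tcp_rot: [180.0, 0.0, 102.9]
ft_force: [-0.5, -0.1, -0.2]
finger_gap: 85.3
grip_force: 0.0
```

Run:
```python
from h import *
go(502.5,-203.3,74.5,102.3)
from bench import optics,sensors; import cv2
s=sensors.sense();o=optics.snapshot('wrist');t=optics.snapshot('top');pickle.dump((s,o,t),open("w5.pkl","wb"))
a=cv2.resize(o["pixels"][:,:,::-1],None,fx=1.3,fy=1.3,interpolation=cv2.INTER_CUBIC)[:380,:660]
b=cv2.resize(t["pixels"][150:215,105:265,::-1],None,fx=3.3,fy=3.3,interpolation=cv2.INTER_CUBIC)
c=np.zeros((600,670,3),np.uint8);c[:a.shape[0],:a.shape[1]]=a;c[382:382+b.shape[0],:b.shape[1]]=b
cv2.imwrite("pics/w5.png",c)
```

```text
17.2 [ 502.6 -203.8  211.7] [1.7996e+02 1.0000e-02 1.0294e+02] shift cm [ 5.000e-02 -1.000e-02  1.372e+01] turn [0.04 0.01 0.64] F [-0.5 -0.1 -0.2] gap 85.3
```

View pics/w5.png

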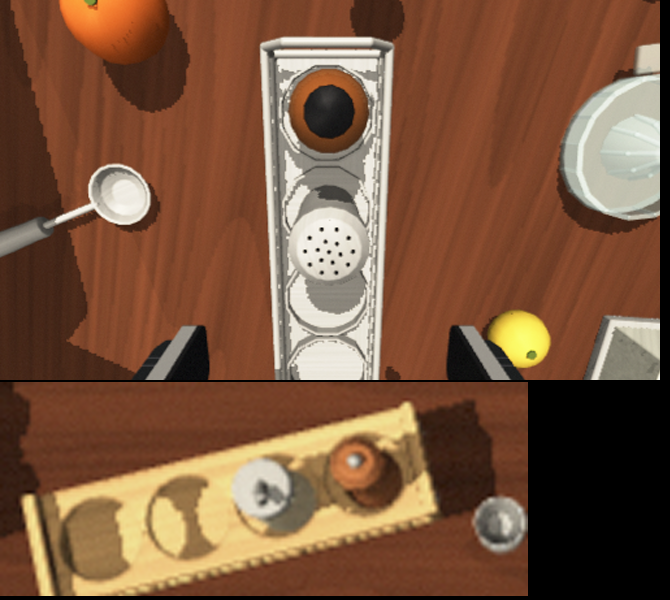

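The pourer stands in hole 3. The shaker lid is at about (328,245), in line with the tool, and the dasher cap is at (329,110).

Request:
play_rows:
  motion:
    - [[0.05, 0, 2, 0, 0, 0], [0.05, 0, 5, 0, 0, 0], [0.05, 0, 8, 0, 0, 0], [0.05, 0, 10, 0, 0, 0], [0.05, 0, 11, 0, 0, 0]]

```text
time: 17.8
tool_pos: [501.5, -200.6, 98.7]
tcp_rot: [-179.9, -0.1, 103.2]
ft_force: [-0.5, 0.8, 0.3]
finger_gap: 85.4
grip_force: 0.0
```

Request:
play_rows:
  motion:
    - [[0, 0, 1, 0, 0, 0], [0, 0, 2, 0, 0, 0], [0, 0, 2.6, 0, 0, 0], [0, 0, 2.6, 0, 0, 0], [0, 0, 2.6, 0, 0, 0]]

```text
time: 18.3
tool_pos: [502.8, -203.0, 75.3]
tcp_rot: [180.0, 0.0, 103.0]
ft_force: [0.1, -0.8, 0.7]
finger_gap: 85.5
grip_force: 0.0
```

Request:
play_rows:
  motion:
    - [[0, 0, 0, 0, 0, 0], [0, 0, 0, 0, 0, 0], [0, 0, 0, 0, 0, 0], [0, 0, 0, 0, 0, 0], [0, 0, 0, 0, 0, 0]]
  jaw: 0
  squeeze: 40

```text
time: 18.8
tool_pos: [503.0, -203.1, 75.6]
tcp_rot: [179.9, 0.1, 103.0]
ft_force: [-0.2, 0.2, 5.4]
finger_gap: 50.9
grip_force: 41.8
```

Request:
play_rows:
  motion:
    - [[0, 0, 0, 0, 0, 0], [0, 0, 0, 0, 0, 0], [0, 0, 0, 0, 0, 0]]

```text
time: 19.1
tool_pos: [503.0, -203.1, 75.6]
tcp_rot: [179.9, 0.1, 103.0]
ft_force: [-0.1, 0.8, 5.3]
finger_gap: 50.8
grip_force: 41.8
```

Run:
```python
from h import *
s,o,t=pickle.load(open("w5.pkl","rb"))
print(wray(s,o,(328,245),107,1.3).round(1),wray(s,o,(329,110),138,1.3).round(1))
print(ray(t,(105+263/3.3-.5,150+106/3.3-.5),112).round(1))
```

```text
[ 503.4 -202.2  107. ] [ 485.8 -124.   138. ]
[513.7 188.7 112. ]
```

Request:
play_rows:
  motion:
    - [[0, 0, -1, 0, 0, 0], [0, 0, -4, 0, 0, 0], [0, 0, -8, 0, 0, 0], [0, 0, -12, 0, 0, 0], [0, 0, -15, 0, 0, 0]]

```text
time: 19.6
tool_pos: [502.7, -202.9, 227.8]
tcp_rot: [179.9, 0.1, 103.0]
ft_force: [0.5, -1.4, -1.3]
finger_gap: 50.2
grip_force: 42.3
```

Request:
play_rows:
  motion:
    - [[1.95, 0.44, 0, 0, 0, 0], [5.37, 1.21, 0, 0, 0, 0], [9.27, 2.09, 0, 0, 0, 0], [13.17, 2.97, 0, 0, 0, 0], [17.07, 3.85, 0, 0, 0, 0]]

```text
time: 20.1
tool_pos: [500.9, -26.3, 224.9]
tcp_rot: [-180.0, -0.0, 103.0]
ft_force: [-0.1, 0.5, -1.7]
finger_gap: 50.6
grip_force: 42.2
```

Request:
play_rows:
  motion:
    - [[3.9, 0.87, 0, 0, 0, 0], [7.8, 1.74, 0, 0, 0, 0], [11.7, 2.6, 0, 0, 0, 0], [15.6, 3.47, 0, 0, 0, 0], [19.5, 4.34, 0, 0, 0, 0]]

```text
time: 20.6
tool_pos: [499.1, 173.6, 224.9]
tcp_rot: [-180.0, 0.0, 103.0]
ft_force: [0.9, -0.6, -2.1]
finger_gap: 50.1
grip_force: 42.3
```

Request:
play_rows:
  motion:
    - [[3.7, 0.8, 0, 0, 0, 0], [6.3, 1.37, 0, 0, 0, 0], [8.2, 1.78, 0, 0, 0, 0], [9.22, 2.0, 0, 0, 0, 0], [9.22, 2.0, 0, 0, 0, 0]]

```text
time: 21.1
tool_pos: [498.0, 267.2, 224.7]
tcp_rot: [-180.0, -0.0, 103.1]
ft_force: [0.1, -0.2, -1.0]
finger_gap: 50.7
grip_force: 42.2
```

Request:
play_rows:
  motion:
    - [[0, 0, 1, 0, 0, 0], [0, 0, 4, 0, 0, 0], [0, 0, 7, 0, 0, 0], [0, 0, 9, 0, 0, 0], [0, 0, 10, 0, 0, 0]]

```text
time: 21.6
tool_pos: [496.9, 264.3, 121.5]
tcp_rot: [-179.7, 0.1, 103.0]
ft_force: [-0.9, -0.7, -1.8]
finger_gap: 50.4
grip_force: 42.2
```

Request:
play_rows:
  motion:
    - [[0, 0, 0, 0, 0, 0], [0, 0, 0, 0, 0, 0]]

```text
time: 21.8
tool_pos: [499.0, 266.0, 125.6]
tcp_rot: [179.9, -0.0, 103.0]
ft_force: [0.1, -0.2, -1.8]
finger_gap: 50.4
grip_force: 42.2
```

Request:
play_rows:
  motion:
    - [[0, 0, 1, 0, 0, 0], [0, 0, 2.5, 0, 0, 0], [0, 0, 4, 0, 0, 0], [0, 0, 4.7, 0, 0, 0], [0, 0, 5.0, 0, 0, 0]]

```text
time: 22.3
tool_pos: [497.2, 265.9, 72.7]
tcp_rot: [-179.8, 0.0, 103.1]
ft_force: [-0.4, 0.1, -1.7]
finger_gap: 50.7
grip_force: 42.2
```

Request:
play_rows:
  motion:
    - [[0, 0, 0.05, 0, 0, 0], [0, 0, 0.1, 0, 0, 0], [0, 0, 0.15, 0, 0, 0], [0, 0, 0.2, 0, 0, 0], [0, 0, 0.2, 0, 0, 0]]

```text
time: 22.8
tool_pos: [498.6, 266.4, 73.1]
tcp_rot: [180.0, -0.0, 103.0]
ft_force: [0.2, 0.1, -2.2]
finger_gap: 50.3
grip_force: 42.3
```

Request:
play_rows:
  motion:
    - [[0, 0, 0.05, 0, 0, 0], [0, 0, 0.1, 0, 0, 0], [0, 0, 0.1, 0, 0, 0], [0, 0, 0.1, 0, 0, 0]]

```text
time: 23.2
tool_pos: [498.7, 266.6, 72.6]
tcp_rot: [180.0, -0.0, 103.1]
ft_force: [-2.1, -0.7, 5.9]
finger_gap: 50.3
grip_force: 42.8
```

Request:
play_rows:
  motion:
    - [[0, 0, 0, 0, 0, 0], [0, 0, 0, 0, 0, 0], [0, 0, 0, 0, 0, 0], [0, 0, 0, 0, 0, 0]]
  jaw: 1

```text
time: 23.6
tool_pos: [498.4, 266.3, 71.7]
tcp_rot: [-180.0, -0.0, 103.0]
ft_force: [-0.8, -0.3, 0.1]
finger_gap: 85.1
grip_force: 0.0
```

Request:
play_rows:
  motion:
    - [[0, 0, -1.5, 0, 0, 0], [0, 0, -4, 0, 0, 0], [0, 0, -7, 0, 0, 0], [0, 0, -10, 0, 0, 0], [0, 0, -13, 0, 0, 0]]

```text
time: 24.1
tool_pos: [498.4, 266.4, 204.3]
tcp_rot: [179.9, -0.0, 103.0]
ft_force: [-0.0, 1.1, -0.4]
finger_gap: 85.4
grip_force: 0.0
```

Request:
play_rows:
  motion:
    - [[-3, -0.8, 0, 0, 0, 0], [-7, -1.9, 0, 0, 0, 0], [-11, -2.9, 0, 0, 0, 0], [-15, -4, 0, 0, 0, 0], [-19, -5.1, 0, 0, 0, 0]]

```text
time: 24.6
tool_pos: [491.5, 68.3, 203.2]
tcp_rot: [179.9, 0.0, 103.1]
ft_force: [0.9, -0.1, 0.2]
finger_gap: 85.5
grip_force: 0.0
```

Request:
play_rows:
  motion:
    - [[-4, -1.1, 0, 0, 0, 0], [-8, -2.2, 0, 0, 0, 0], [-12, -3.2, 0, 0, 0, 0], [-16, -4.2, 0, 0, 0, 0], [-18.7, -4.97, 0, 0, 0, 0]]

```text
time: 25.1
tool_pos: [485.3, -126.3, 203.3]
tcp_rot: [179.9, 0.1, 103.0]
ft_force: [-0.4, 1.1, -0.7]
finger_gap: 85.2
grip_force: 0.0
```

Request:
play_rows:
  motion:
    - [[0, 0, 0, 0, 0, 0], [0, 0, 2, 0, 0, 0], [0, 0, 4, 0, 0, 0], [0, 0, 6, 0, 0, 0], [0, 0, 6, 0, 0, 0]]

```text
time: 25.6
tool_pos: [483.6, -122.2, 139.5]
tcp_rot: [-179.8, -0.2, 103.1]
ft_force: [-0.3, 0.7, -0.2]
finger_gap: 84.9
grip_force: 0.0
```

Request:
play_rows:
  motion:
    - [[0, 0, 1, 0, 0, 0], [0, 0, 2.5, 0, 0, 0], [0, 0, 3.9, 0, 0, 0], [0, 0, 3.9, 0, 0, 0], [0, 0, 3.9, 0, 0, 0]]

```text
time: 26.1
tool_pos: [485.0, -123.5, 102.3]
tcp_rot: [-179.9, -0.0, 103.0]
ft_force: [0.0, -0.4, -0.6]
finger_gap: 85.7
grip_force: 0.0
```

Run:
```python
from h import *
go(485.5,-123.5,102,102.3)
from bench import optics,sensors; import cv2
s=sensors.sense();o=optics.snapshot('wrist');t=optics.snapshot('top');pickle.dump((s,o,t),open("w6.pkl","wb"))
a=cv2.resize(o["pixels"][:,:,::-1],None,fx=1.0,fy=1.0)
b=cv2.resize(t["pixels"][150:215,105:265,::-1],None,fx=3.3,fy=3.3,interpolation=cv2.INTER_CUBIC)
c=np.zeros((600,670,3),np.uint8);c[:a.shape[0],:a.shape[1]]=a;c[385:385+b.shape[0],:b.shape[1]]=b[:215]
cv2.imwrite("pics/w6.png",c)
```

```text
26.1 [ 485.  -123.5  102.3] [-1.7994e+02 -4.0000e-02  1.0305e+02] shift cm [-0.02  0.05  0.03] turn [-0.06 -0.04  0.75] F [ 0.  -0.4 -0.6] gap 85.7
```

View pics/w6.png

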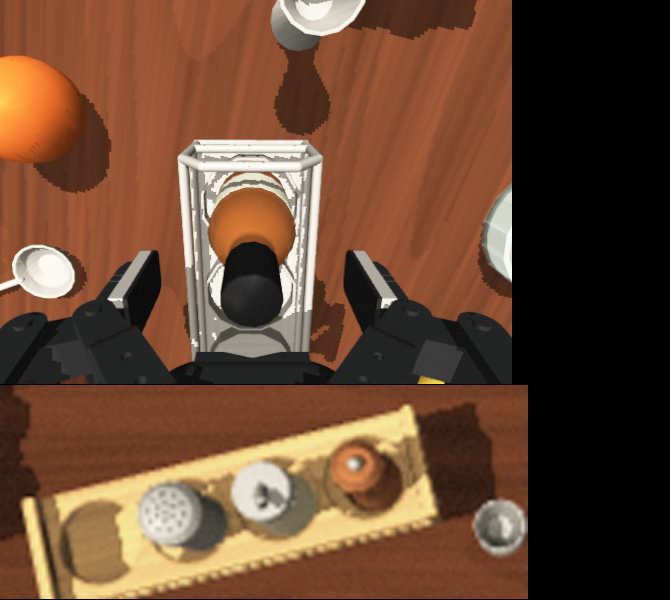

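The cap sits centred between the fingers at (252,290). The shaker stands in hole 2, with the pourer and mill in holes 3 and 4.

Request:
play_rows:
  motion:
    - [[0, 0, 0, 0, 0, 0], [0, 0, 0, 0, 0, 0], [0, 0, 0, 0, 0, 0], [0, 0, 0, 0, 0, 0], [0, 0, 0, 0, 0, 0]]
  jaw: 0
  squeeze: 40

```text
time: 26.7
tool_pos: [485.5, -123.8, 103.1]
tcp_rot: [180.0, 0.0, 103.0]
ft_force: [-1.4, -0.6, 2.2]
finger_gap: 25.0
grip_force: 39.4
```

Request:
play_rows:
  motion:
    - [[0, 0, 0, 0, 0, 0], [0, 0, 0, 0, 0, 0], [0, 0, 0, 0, 0, 0], [0, 0, 0, 0, 0, 0]]

```text
time: 27.1
tool_pos: [485.5, -123.8, 103.1]
tcp_rot: [180.0, 0.0, 103.0]
ft_force: [-1.9, -0.4, 5.4]
finger_gap: 25.2
grip_force: 39.6
```

Request:
play_rows:
  motion:
    - [[0, 0, -1, 0, 0, 0], [0, 0, -4, 0, 0, 0], [0, 0, -8, 0, 0, 0], [0, 0, -12, 0, 0, 0], [0, 0, -15, 0, 0, 0]]

```text
time: 27.6
tool_pos: [485.7, -123.6, 255.8]
tcp_rot: [179.9, 0.1, 103.1]
ft_force: [0.6, -0.3, -1.5]
finger_gap: 24.8
grip_force: 39.6
```

Request:
play_rows:
  motion:
    - [[1.95, 0.44, 0, 0, 0, 0], [5.37, 1.21, 0, 0, 0, 0], [9.27, 2.09, 0, 0, 0, 0], [13.17, 2.97, 0, 0, 0, 0], [17.07, 3.85, 0, 0, 0, 0]]

```text
time: 28.1
tool_pos: [483.9, 52.8, 253.0]
tcp_rot: [180.0, -0.0, 103.0]
ft_force: [0.8, 0.1, -0.9]
finger_gap: 24.9
grip_force: 39.6
```

Request:
play_rows:
  motion:
    - [[3.9, 0.87, 0, 0, 0, 0], [7.8, 1.74, 0, 0, 0, 0], [11.7, 2.6, 0, 0, 0, 0], [15.6, 3.47, 0, 0, 0, 0], [19.5, 4.34, 0, 0, 0, 0]]

```text
time: 28.6
tool_pos: [482.1, 252.8, 253.0]
tcp_rot: [-180.0, -0.0, 103.1]
ft_force: [0.4, 0.3, -0.9]
finger_gap: 25.1
grip_force: 39.6
```

Request:
play_rows:
  motion:
    - [[3.5, 0.78, 0, 0, 0, 0], [6, 1.33, 0, 0, 0, 0], [7.8, 1.73, 0, 0, 0, 0], [8.69, 1.93, 0, 0, 0, 0], [8.69, 1.93, 0, 0, 0, 0]]

```text
time: 29.1
tool_pos: [481.7, 340.5, 252.6]
tcp_rot: [-180.0, 0.0, 103.1]
ft_force: [-0.2, -0.7, -1.2]
finger_gap: 24.9
grip_force: 39.6
```

Request:
play_rows:
  motion:
    - [[0, 0, 1, 0, 0, 0], [0, 0, 4, 0, 0, 0], [0, 0, 7, 0, 0, 0], [0, 0, 9, 0, 0, 0], [0, 0, 9.5, 0, 0, 0]]

```text
time: 29.6
tool_pos: [480.1, 337.6, 153.8]
tcp_rot: [-179.7, 0.1, 103.0]
ft_force: [0.2, -0.9, -1.5]
finger_gap: 25.2
grip_force: 39.6
```

Request:
play_rows:
  motion:
    - [[0, 0, 0, 0, 0, 0], [0, 0, 0, 0, 0, 0]]

```text
time: 29.8
tool_pos: [482.6, 339.9, 159.2]
tcp_rot: [179.9, -0.0, 103.0]
ft_force: [0.3, -0.5, -0.9]
finger_gap: 25.0
grip_force: 39.6
```

Run:
```python
from h import *
go(482.3,340.3,100,103)
from bench import optics,sensors; import cv2
s=sensors.sense();o=optics.snapshot('wrist');pickle.dump((s,o),open("w7.pkl","wb"))
cv2.imwrite("pics/w7.png",cv2.resize(o["pixels"][:,:,::-1],(800,600),interpolation=cv2.INTER_CUBIC))
```

```text
29.8 [482.6 339.9 159.2] [ 1.799e+02 -3.000e-02  1.030e+02] shift cm [ 0.04 -0.03  5.92] turn [ 0.1  -0.03  0.  ] F [ 0.3 -0.5 -0.9] gap 25.0
```

View pics/w7.png

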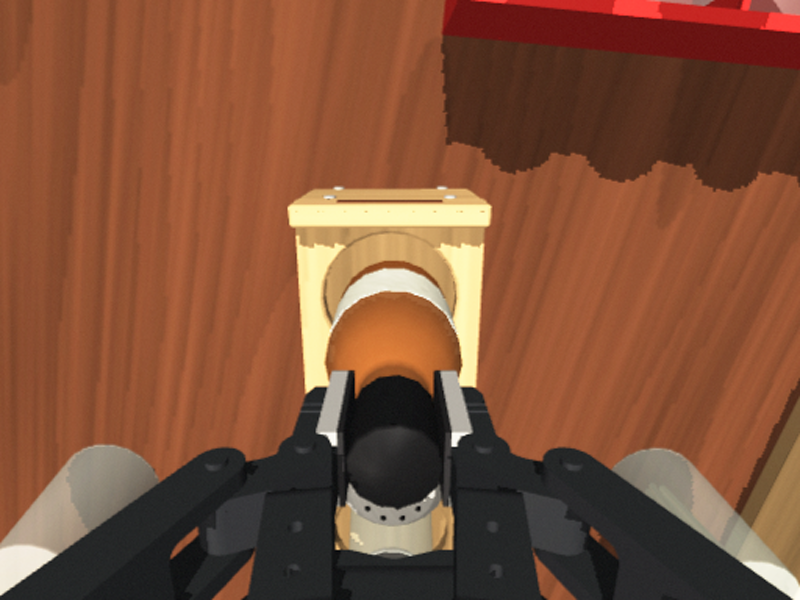

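The bottle hangs just above hole 1. The hole's far edge is at row 230 and it spans columns 322–457; the bottle's foot has its far edge at row 262.

Run:
```python
from h import *
s,o=pickle.load(open("w7.pkl","rb"))
np.set_printoptions(precision=1,suppress=True)
ex=np.array([.9744,.225]);ey=np.array([-.225,.9744])
far=wray(s,o,(390,230),55)[:2]-35*ey
m=(wray(s,o,(322,285),55)+wray(s,o,(457,285),55))[:2]/2
f=wray(s,o,(394,262),73)[:2]-26*ey
b=(wray(s,o,(328,355),125)+wray(s,o,(462,355),125))[:2]/2
t=s["tool_pos"][:2]
for n,p in zip(("far","mid","foot","body"),(far,m,f,b)): print(n,p,(p-t)@ex,(p-t)@ey)
```

```text
far [481.7 340.1] -0.9081036368931822 0.38693664678336676
mid [479.9 346.2] -1.2240848774843598 6.727179654216469
foot [484.2 337.6] 1.028458837502441 -2.578003469854994
body [484.  339.4] 1.2497280788957068 -0.8131007062131511
```

Request:
play_rows:
  motion:
    - [[0.2, -0.2, 0.5, 0, 0, 0], [0.2, -0.2, 2, 0, 0, 0], [0.2, -0.2, 3.5, 0, 0, 0], [0.2, -0.2, 4.7, 0, 0, 0], [0.2, -0.2, 5.3, 0, 0, 0]]

```text
time: 30.35
tool_pos: [478.0, 340.8, 101.9]
tcp_rot: [-179.8, 0.1, 103.1]
ft_force: [0.2, -0.0, -1.9]
finger_gap: 25.3
grip_force: 39.6
```

Request:
play_rows:
  motion:
    - [[0, 0, 0, 0, 0, 0], [0, 0, 0.1, 0, 0, 0], [0, 0, 0.2, 0, 0, 0], [0, 0, 0.3, 0, 0, 0], [0, 0, 0.3, 0, 0, 0]]

```text
time: 30.85
tool_pos: [479.6, 341.7, 102.1]
tcp_rot: [180.0, -0.0, 103.0]
ft_force: [-0.1, -0.4, -1.7]
finger_gap: 24.8
grip_force: 39.6
```

Request:
play_rows:
  motion:
    - [[0, 0, 0.05, 0, 0, 0], [0, 0, 0.1, 0, 0, 0], [0, 0, 0.15, 0, 0, 0], [0, 0, 0.15, 0, 0, 0]]

```text
time: 31.25
tool_pos: [479.3, 341.6, 100.2]
tcp_rot: [-180.0, 0.0, 103.1]
ft_force: [0.1, -0.4, -1.4]
finger_gap: 24.9
grip_force: 39.6
```

Request:
play_rows:
  motion:
    - [[0, 0, 0.05, 0, 0, 0], [0, 0, 0.08, 0, 0, 0], [0, 0, 0.08, 0, 0, 0]]

```text
time: 31.55
tool_pos: [479.6, 341.8, 100.1]
tcp_rot: [180.0, -0.0, 103.0]
ft_force: [-2.9, -0.2, 4.7]
finger_gap: 25.1
grip_force: 40.3
```

Contact; releasing, lifting clear and moving aside.

Request:
play_rows:
  motion:
    - [[0, 0, 0, 0, 0, 0], [0, 0, 0, 0, 0, 0], [0, 0, 0, 0, 0, 0], [0, 0, 0, 0, 0, 0]]
  jaw: 1

```text
time: 31.95
tool_pos: [479.4, 341.5, 99.3]
tcp_rot: [-180.0, 0.0, 103.0]
ft_force: [-0.0, 0.2, 0.5]
finger_gap: 81.3
grip_force: 0.0
```

Request:
play_rows:
  motion:
    - [[0, 0, -1.5, 0, 0, 0], [0, 0, -4, 0, 0, 0], [0, 0, -7, 0, 0, 0], [0, 0, -10, 0, 0, 0], [0, 0, -12, 0, 0, 0]]

```text
time: 32.45
tool_pos: [480.3, 342.1, 223.7]
tcp_rot: [179.8, -0.1, 103.0]
ft_force: [-0.5, 1.0, 0.1]
finger_gap: 85.5
grip_force: 0.0
```

Request:
play_rows:
  motion:
    - [[-3, -1, 0, 0, 0, 0], [-7, -2, 0, 0, 0, 0], [-11, -3, 0, 0, 0, 0], [-15, -4, 0, 0, 0, 0], [-19, -5, 0, 0, 0, 0]]

```text
time: 32.95
tool_pos: [473.6, 143.8, 220.9]
tcp_rot: [179.9, 0.0, 103.1]
ft_force: [0.5, -0.5, 0.7]
finger_gap: 85.5
grip_force: 0.0
```

Request:
play_rows:
  motion:
    - [[-4, -1, 0, 0, 0, 0], [-8, -2, 0, 0, 0, 0], [-12, -3, 0, 0, 0, 0], [-16, -4, 0, 0, 0, 0], [-18, -5, 0, 0, 0, 0]]

```text
time: 33.45
tool_pos: [465.6, -44.3, 221.0]
tcp_rot: [179.9, 0.1, 102.9]
ft_force: [-0.3, -0.2, 0.1]
finger_gap: 85.5
grip_force: 0.0
```

Request:
play_rows:
  motion:
    - [[0, 0, 0, 0, 0, 0], [0, 0, 0, 0, 0, 0], [0, 0, 0, 0, 0, 0]]

```text
time: 33.75
tool_pos: [465.8, -40.7, 220.1]
tcp_rot: [180.0, -0.0, 103.1]
ft_force: [-0.3, -0.1, -0.2]
finger_gap: 85.0
grip_force: 0.0
```

Run:
```python
from h import *
from bench import optics,sensors; import cv2
t=optics.snapshot('top');u=optics.snapshot('scene');pickle.dump((t,u),open("w8.pkl","wb"))
b=cv2.resize(t["pixels"][152:222,105:245,::-1],None,fx=5,fy=5,interpolation=cv2.INTER_CUBIC)
a=cv2.resize(u["pixels"][105:225,270:415,::-1],None,fx=2,fy=2,interpolation=cv2.INTER_CUBIC)
c=np.zeros((600,700,3),np.uint8);c[:350,:700]=b;c[355:595,:290]=a
cv2.imwrite("pics/w8.png",c)
```

```text
(no output)
```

View pics/w8.png

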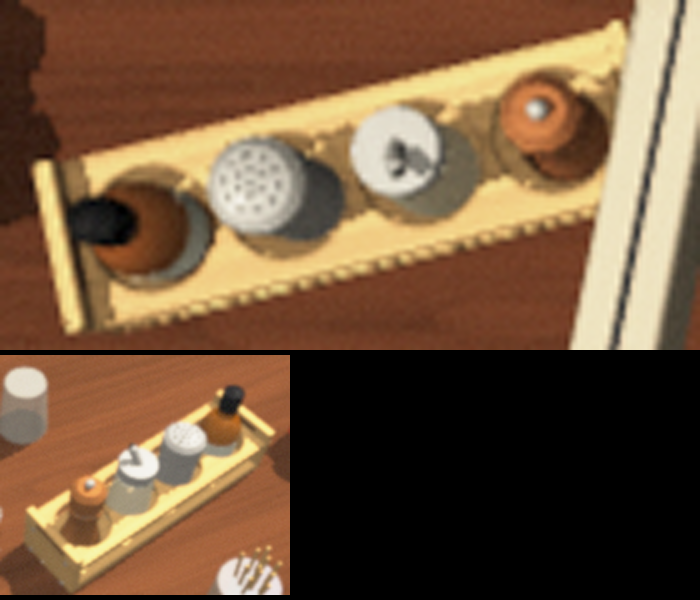

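Run:
```python
from h import *
t,u=pickle.load(open("w8.pkl","rb"));c=np.array([505.4,226.]);th=np.radians(12.99)
ex=np.array([np.cos(th),np.sin(th)]);ey=np.array([-ex[1],ex[0]])
for n,p,z in(("dasher cap top",(91,220),137),("dasher body",(146,231),75),("shaker",(258,187),104),("pourer",(396,151),112),("mill",(538,109),136)):
    w=ray(t,(105+(p[0]+.5)/5-.5,152+(p[1]+.5)/5-.5),z)[:2]-c
    print(n,(w@ex).round(1),(w@ey).round(1))
```

```text
dasher cap top -2.0 115.2
dasher body -4.4 110.5
shaker -0.3 38.7
pourer -0.5 -37.1
mill -0.8 -116.1
```

```bash
python3 -c "
from bench import job; print(job.hand_in())"
```

```text
the job is handed in; nothing more can be done
None
```

I put all four dispensers upright in the wooden rack, left to right dasher, shaker, pourer, mill (same order as before). The last top view puts each within about 5 mm of its hole's centre, and I handed the job in after about 34 s of robot time; no verdict came back.

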